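# Key and fit the pulley on the forge blower's shaft

### The job

Fit the V-belt pulley to the forge blower: pick up the short key, lay it in the slot on top of the shaft so that it drops to the bottom of the slot, and let go of it. Then take the pulley from its wooden chock, slide it on to the shaft with its keyway over the key and push it firmly home against the spacer ring, without forcing anything, and let go. Leave the long key, the hammer and the oil can alone.

Things in the scene. Friction and masses are not known exactly. Their poses are not given: they have to be found in the camera images.
- blower: belt-driven forge blower, bolted down: grey pedestal, two green pillow-block bearings 160 mm wide whose tops stand 39 mm above the shaft axis, grey scroll casing 268 mm in diameter at the -y end. A steel shaft 32 mm in diameter lies level along its y axis, 150 mm above the bench. Origin on the bench below the spacer's outer face; +y to the shaft's free end, z up
- spacer: steel spacer ring round the shaft, 50 mm in diameter, 12 mm thick: the stop for the pulley. Origin on the shaft axis in its outer face; y along the axis to the shaft's free end, z up (it does not turn with the shaft). The nearest bearing begins 25 mm behind this face
- shaft_end (a point): centre of the shaft's free end, 56 mm from the spacer's outer face, edge rounded by 3 mm; axes as the spacer's, does not turn with the shaft. The shaft turns stiffly in its bearings (1.2 N m), so a light touch leaves it where it is
- slot_mid (a point): fixed point on the shaft axis at mid-length of the key slot, 24.75 mm from the spacer's outer face; axes as the spacer's. The slot is 9.5 mm wide, 37.5 mm long, with closed square ends; its flat floor is 12 mm from the axis (4 mm deep). It faces up, but the shaft may stand turned up to 0.30 rad either way about y: this angle is not measured, it must be seen or felt
- key: the short key: plain square steel bar 8 x 8 x 36 mm, 18 g, lying on the bench. Origin at its centre, y along its length. In the slot it has 0.75 mm play at each side and each end, its centre is 16 mm from the shaft axis and it stands 4 mm proud
- long_key: a longer key, 8 x 8 x 60 mm, too long for the slot; not needed. Origin at its centre, y along its length. The two keys lie on the bench about 0.2 m apart and may have changed places
- pulley: cast aluminium V-belt pulley, 0.3 to 0.5 kg, upright in the chock: rim 80 mm in diameter, 22 mm wide, and a boss on one side, 46 mm long in all. Bore 33.5 mm. Origin on its axis in the rim-side end face, which goes on first; y along the axis to the boss end, z through the keyway's middle (up at the start). Home, its origin and y axis agree with the spacer's (it sags up to 0.75 mm)
- boss (a point): centre of the pulley's boss, on the axis, 34 mm from the rim-side face; axes as the pulley's; 64 mm above the bench at the start. The boss is round, 54 mm in diameter, 24 mm long, and can be gripped across its sides from above
- keyway (a point): middle of the keyway's mouth in the pulley's rim-side face, 19 mm from the axis; axes as the pulley's. The keyway runs through the whole bore, 9.5 mm wide, its roof 21.8 mm from the axis
- chock: wooden V-chock, fixed to the bench: 110 x 26 mm, 36 mm high, its V carries the pulley's rim. Origin on the bench under its middle; y along the pulley's axis at the start
- hammer: cross-pein hammer with a wooden handle 270 mm long, lying on the bench. Origin under its head
- oil_can: copper oil can 72 mm in diameter, 84 mm high to the neck, with a thin bent spout to 135 mm. Origin under its middle

How it is judged:
By the outcome, as a careful person would: the job done as asked, in the order asked, and still so for the second after the job is handed in, with the robot touching nothing.
It also fails if it takes over 69 s, if anything falls off the work surface, if the arm or the gripper's body presses on something with over 40 N, if the wrist force passes 120 N, or if a joint passes its speed limit or range.

### The arm

A 6-joint arm with a two-finger parallel gripper is mounted at the origin on the work surface. World frame = base frame: x ahead of the robot, y to its left, z up, the work surface at z = 0. Lengths are in mm, angles in rad, forces in N, time in s.
With the tool pointing down it reaches from about 300 to 775 mm from the base axis. Payload 14.6 kg.
Tool frame: the origin (TCP) lies at the very end of the fingers, on their centre line; the grasp point (between the pads) lies 19 mm behind it; z points along the fingers, y is the line along which they close (so a half turn about z gives the same grasp; the last joint's range is limited). The gripper opens to 94 mm and grips with 3 to 60 N. Pads are 16 mm wide; open, the fingers measure 119 mm over their backs; the gripper's body (75 mm by 177 mm) begins 78 mm behind the grasp point.
Start: joints at [1.078, 0.3, 1.521, -0, 1.321, -0.067], TCP at [227.173, 500.881, 205.446] pointing down, gripper open.
Joint ranges: [-3.03, 3.03], [-0.79, 2.21], [0.23, 2.52], [-1.04, 4.18], [0, 3.07], [-2.55, 2.55]. Speed limits (rad/s): [2.22, 2.22, 2.57, 3.14, 3.14, 3.14].

### API

Orientations are given as [roll, pitch, yaw] about the fixed x, y, z axes, in that order (R = Rz(yaw) Ry(pitch) Rx(roll)).
In Python, from cell import manip, eyes, ticket gives the robot as it stands. The module is installed in compiled form; this text tells all that it offers.
- The arm moves only by the tool arm_command, never from a script. Its argument "plan" is a list of rows, each a list of 5 numbers: the opening, from -1 (shut) to 1 (fully open), then the shift along the tool's x, y, z in m, then the turn about the tool's z in rad. In form: [[jaw, dx, dy, dz, roll], ...]. A call has 1 to 20 rows; each row shifts and turns the commanded pose from where the row before left it, along the tool's axes as they then stand; what a row does not reach is not made up. A row lasts 1/8 s, in which the tool goes at most 62.5 mm and 10.7 degrees, less where a joint would pass 70% of its speed; a pose out of reach is approached as far as the arm can. A call is refused whole if a number of a shift passes 0.0625 or a number of a turn 0.188, either way. A call with a gripper value outside its range is refused whole. The fingers move at their own pace and stop on an object; "newtons" is the grip in N (left out, the last holds). Time passes only in rows, so rows that do not move let the fingers close. It gives the time, the measured TCP pose, the force, the opening and the grip force at its end, in the units of the state.
- manip.read_state(): the state, without advancing time (a new reading comes with each control period).
- eyes.camera(name): name is "scene" or "top" or "wrist"; returns a dict with "img" (480x640x3 uint8, blue, green, red), "z_map" (480x640 float32, mm along the optical axis (not along the pixel's ray), 0 where there is no reading), "fx", "fy", "cx", "cy" (pixels), "eye" and "orientation" of the camera in the world. Camera axes: x right, y down, z forward; pixel columns grow to the right and rows downward; lengths in mm; the calibration is good to about 2 mm. The wrist camera is an equidistant fisheye: a pixel r from the principal point sees the ray r / f radians off the axis. A picture is of the moment at which its call begins.
- ticket.sign_off(): hands the job in; it is judged then, once.
The state is a dict: "clock": time; "joints": joint angles; "qd": joint speeds; "effort": joint torques, N m; "eef_pos": TCP position; "eef_rot": TCP orientation; "wrist_force": force on the tool from outside, world axes, zero at the start; "moment": the same for the moment, N m; "finger_gap": finger opening in mm; "finger_force": force on a finger pad.
Only numpy, scipy, OpenCV 4.12 (cv2) and the standard library are available. Lean on these libraries where they do the work, as an engineer would, in place of code of your own. Each camera call takes 0.05 s, during which the arm holds its last target. There are 200 camera calls.

## Working session

There is one attempt and no reset: what is moved stays moved. The work goes in short steps, Python scripts to look and compute and a tool call to move; the robot and the scene stay as the last step left them, time stands still between calls to the robot, and variables do not carry over. Pictures are saved under pics/ and viewed, at most 10 in all, crops included, and the job is handed in when it is done.

Besides the shell and the picture viewer there is one more tool, called by a JSON object that holds its "fn" and its "kwargs". arm_command: Moves the arm, as the interface text tells. Its arguments: {"type":"object","properties":{"plan":{"type":"array"},"newtons":{"type":"number"}},"required":["plan"]}

```bash
mkdir -p pics; cat > h.py <<'E'
import numpy as np, cv2
from scipy.spatial.transform import Rotation as R
from cell import manip, eyes, ticket
def save(n,f): 
    c=eyes.camera(n); cv2.imwrite(f,c['img']); np.savez(f[:-4]+'.npz',**c); return c
def load(f): return dict(np.load(f[:-4]+'.npz'))
def rot(o):
    o=np.array(o); return o if o.shape==(3,3) else R.from_euler('xyz',o).as_matrix()
def ray(c,u,v,fish=False):
    x=(np.asarray(u,float)-c['cx'])/c['fx'];y=(np.asarray(v,float)-c['cy'])/c['fy']
    if fish:
        r=np.hypot(x,y)+1e-9; return np.stack([x/r*np.tan(r),y/r*np.tan(r),np.ones_like(x)],-1)
    return np.stack([x,y,np.ones_like(x)],-1)
def pts(c,u,v,z=None,fish=False):
    u=np.asarray(u);v=np.asarray(v)
    d=ray(c,u,v,fish)
    if z is None: 
        return d*c['z_map'][v.astype(int),u.astype(int)][...,None]@rot(c['orientation']).T+c['eye']
    w=d@rot(c['orientation']).T; e=np.array(c['eye'])
    return e+w*((z-e[2])/w[...,2])[...,None]
E
python3 - <<'E'
from h import *
for n in('scene','top'):
    c=save(n,f'pics/{n}0.png'); print(n,c['eye'],c['orientation'],c['fx'],c['fy'],c['cx'],c['cy'])
print(manip.read_state())
E
```

```text
scene [1104.85365378  114.51077153  521.23395766] [-2.20465876 -0.02330442  1.53562341] 443.2518691159148 443.2518691159148 320.54401530368216 240.68071712729895
top [ 404.90944351  160.68495224 1165.37354147] [-3.01043688e+00  1.77232769e-03 -1.58651098e+00] 540.9665392963838 540.9665392963838 325.6953134275051 230.2175022082044
{'clock': 0.1, 'joints': array([ 1.07839721e+00,  3.00400411e-01,  1.52151268e+00,  1.39854287e-05,
        1.32069226e+00, -6.65912698e-02]), 'qd': array([-1.10704269e-03, -1.38383965e-05, -1.97944307e-03,  9.49482716e-04,
       -7.83415708e-04, -7.99486451e-04]), 'effort': array([-1.59508098e-03, -5.32637787e+01, -3.53282726e+01,  7.08582345e-02,
        2.34507979e-02, -3.44784723e-05]), 'eef_pos': array([227.06668821, 500.68628438, 204.95403662]), 'eef_rot': array([-3.14058310e+00, -8.09036897e-05,  2.71578129e+00]), 'wrist_force': array([-0.06853474,  0.65613449,  0.04286261]), 'moment': array([ 0.0108336 ,  0.00844295, -0.00060015]), 'finger_force': 0.0, 'finger_gap': 94.08888910150267}
```

View pics/top0.png

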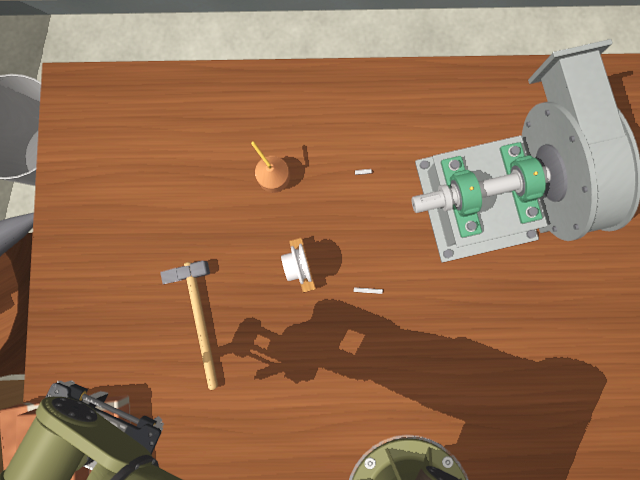

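View pics/scene0.png

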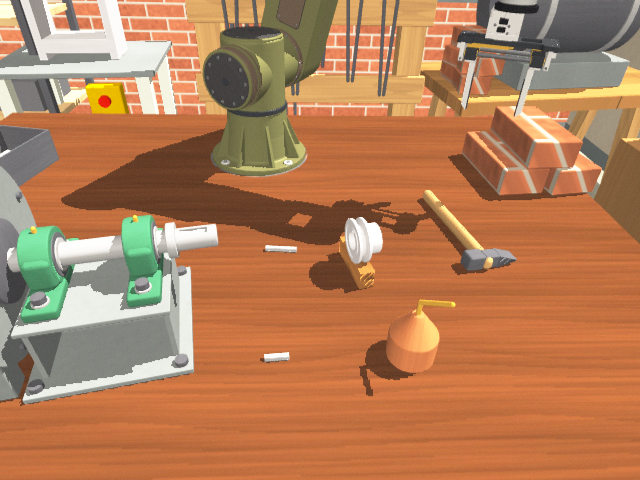

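The top view shows the short key at (363,171), the long key at (368,291), the shaft end at (415,204) and the pulley at (297,265), boss to the left (+y). Next I'll measure positions.

```bash
python3 - <<'E'
from h import *
c=load('pics/top0.png'); im=c['img']; hsv=cv2.cvtColor(im,cv2.COLOR_BGR2HSV)
P=lambda u,v,z: pts(c,np.array(u),np.array(v),z)
for nm,(u0,v0,u1,v1) in dict(short=(345,160,382,184),long=(345,280,392,302)).items():
    m=((hsv[v0:v1,u0:u1,1]<70)&(hsv[v0:v1,u0:u1,2]>120)).astype(np.uint8)
    v,u=np.nonzero(m); (cx,cy),(w,h),a=cv2.minAreaRect(np.stack([u+u0,v+v0],1).astype(np.float32))
    q=P(u+u0,v+v0,8.)[:,:2]; ev,V=np.linalg.eigh(np.cov(q.T)); print(nm,len(u),q.mean(0),'axis',V[:,1],'ang',np.degrees(np.arctan2(V[1,1],V[0,1])),np.sqrt(12*ev))
# shaft/cylinders by depth
v,u=np.mgrid[150:270,270:470]; X=pts(c,u,v)
def cloud(u0,u1,v0,v1,zl,zh):
    v,u=np.mgrid[v0:v1,u0:u1]; X=pts(c,u,v).reshape(-1,3); return X[(X[:,2]>zl)&(X[:,2]<zh)]
S=cloud(405,446,180,220,140,175); print('shaft',len(S),S[:,2].max())
# project: ridge fit
q=S[:,:2]; ev,V=np.linalg.eigh(np.cov(q.T)); a=V[:,1]; a*=np.sign(a[1]); print('mean',q.mean(0),'axis',a, np.degrees(np.arctan2(a[1],a[0])), 'ext',((q-q.mean(0))@a).min(),((q-q.mean(0))@a).max())
B=cloud(275,318,235,295,45,130); print('pulley',len(B),B.min(0),B.max(0))
t=(cloud(275,318,235,295,85,130)); print('rim top',t.mean(0),len(t))
K=cloud(280,320,232,295,25,40);print('chock',K.mean(0),len(K)); 
for nm,k in(('rim',t),('chock',K)):
    ev,V=np.linalg.eigh(np.cov(k[:,:2].T)); print(nm,V[:,1],np.sqrt(12*ev))
w=save('wrist','pics/w0.png'); print(w['eye'],w['orientation'],w['fx'],w['cx'],w['cy'])
s=cv2.resize(im[140:300,260:470],None,fx=3.8,fy=3.6,interpolation=cv2.INTER_CUBIC); cv2.imwrite('pics/c0.png',s)
E
```

```text
short 76 [686.43584009  77.03716654] axis [-0.08238003  0.99660099] ang 94.72538311636947 [10.13410681 37.02472051]
long 133 [427.71549271  72.43495984] axis [0.08672906 0.99623194] ang 85.02454002289427 [ 9.74857753 62.06972643]
shaft 610 174.9120065231598
mean [590.83701104 -36.51729985] axis [-0.32211215  0.94670152] 108.79070700642434 ext -37.38065010952333 31.353689346563336
pulley 720 [441.01447278 193.24099506  45.24070866] [521.37107202 251.60622215 108.48300956]
rim top [479.15025196 220.85000188  93.92525591] 529
chock [478.71743566 209.87190177  35.75854245] 232
rim [-0.94609107 -0.32390075] [45.64169822 52.54876387]
chock [-0.97007118 -0.24282073] [ 26.69248785 151.41336488]
[163.25837225 529.51104558 383.75716884] [2.89499702e+00 1.95715805e-03 1.14630155e+00] 371.64829954431775 312.184975619513 236.77752672105956
```

View pics/c0.png

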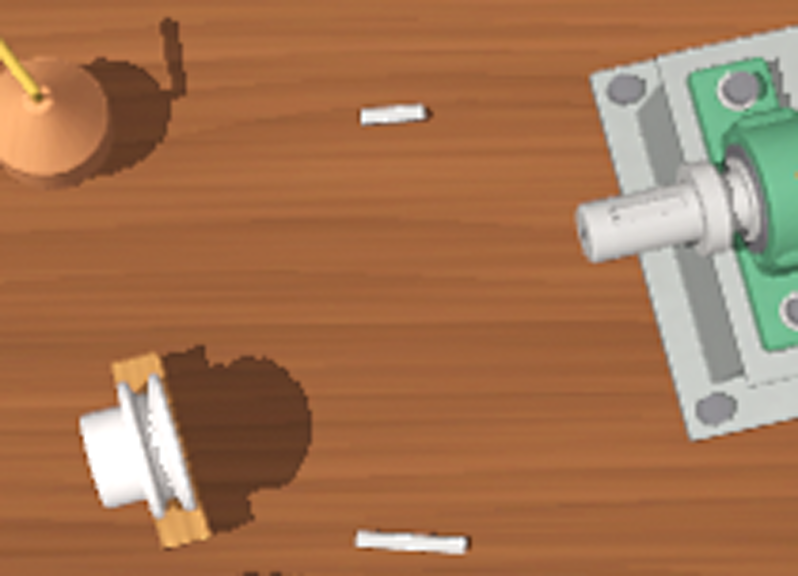

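The crop shows the slot on the shaft as a thin dark line, at crop pixels (612,217) to (690,208). The pulley's boss points along the same heading as the shaft, about 106°. I'll move above the short key.

{"fn": "arm_command", "kwargs": {"plan": [[1,0,0,0,0.177],[1,0,0,0,0.177],[1,0,0,0,0.177],[1,0,0,0,0.177],[1,0,0,0,0.177],[1,0,0,0,0.177],[1,-0.042,0.0385,0.008,0],[1,-0.042,0.0385,0.008,0],[1,-0.042,0.0385,0.008,0],[1,-0.042,0.0385,0.008,0],[1,-0.042,0.0385,0.008,0],[1,-0.042,0.0385,0.008,0],[1,-0.042,0.0385,0.008,0],[1,-0.042,0.0385,0.008,0],[1,-0.042,0.0385,0.008,0],[1,-0.042,0.0385,0.008,0],[1,-0.042,0.0385,0.008,0],[0,0,0,0.04,0],[-0.4,0,0,0,0]], "newtons": 15}}

```text
clock: 2.52
eef_pos: [685.8, 75.1, 73.8]
eef_rot: [-3.135, -0.0, 1.653]
wrist_force: [-0.1, 1.0, 0.5]
finger_gap: 77.3
finger_force: 0.0
```

```bash
cat >> h.py <<'E'
def tf(dx,dy,dz,yaw): # world delta -> tool axes (mm)
    c,s=np.cos(yaw),np.sin(yaw); return np.round([c*dx+s*dy, s*dx-c*dy, -dz],2)
E
python3 - <<'E'
from h import *
w=save('wrist','pics/w1.png'); s=manip.read_state(); print(s['clock'],s['eef_pos'],s['eef_rot'],s['finger_gap'],w['eye'],w['orientation'])
hsv=cv2.cvtColor(w['img'],cv2.COLOR_BGR2HSV)
v,u=np.mgrid[0:480,0:640]; Q=pts(w,u,v,8.,True)
near=(np.hypot(Q[...,0]-686,Q[...,1]-77)<35)&(hsv[...,1]<70)&(hsv[...,2]>120)
q=Q[near][:,:2]; print(len(q),q.mean(0)); ev,V=np.linalg.eigh(np.cov(q.T)); print(V[:,1],np.degrees(np.arctan2(V[1,1],V[0,1])),np.sqrt(12*ev))
E
```

```text
2.575 [686.74899023  75.72562132  76.54995642] [-3.13872619e+00 -1.50432247e-04  1.65388422e+00] 73.42495450840427 [681.34118374 144.90453015 252.6245678 ] [2.89477623 0.006338   0.08366569]
736 [686.93395281  77.44382053]
[-0.07641688  0.99707596] 94.38263726745996 [ 9.3338267  37.79707018]
```

View pics/w1.png

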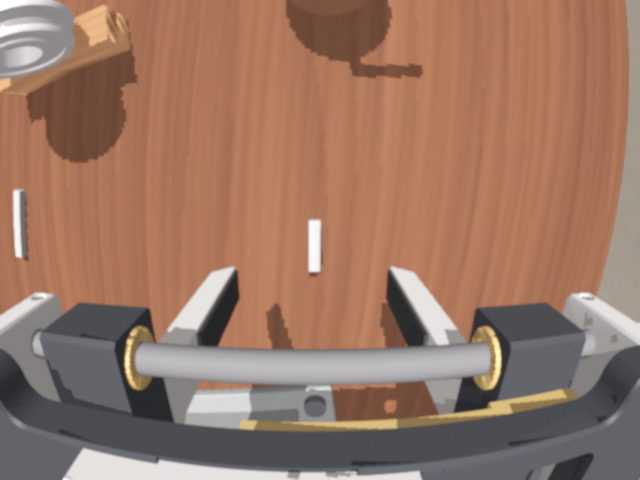

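The wrist picture shows the short key at (314,246), centred between the fingers. I'll descend and grip its upper half.

{"fn": "arm_command", "kwargs": {"plan": [[-0.4,0.0015,0,0.03,0],[-0.4,0,0,0.03,0],[-0.4,0,0,0.012,0],[-0.4,0,0,0,0],[-0.4,0,0,0,0]], "newtons": 15}}

```text
clock: 3.2
eef_pos: [688.2, 77.3, 7.4]
eef_rot: [3.139, 0.0, 1.654]
wrist_force: [-0.6, 0.0, 1.8]
finger_gap: 28.6
finger_force: 0.0
```

{"fn": "arm_command", "kwargs": {"plan": [[-0.4,0,0,0,0]]}}

```text
clock: 3.32
eef_pos: [688.0, 77.2, 6.8]
eef_rot: [3.14, 0.0, 1.654]
wrist_force: [-0.5, -0.2, 0.5]
finger_gap: 28.1
finger_force: 0.0
```

```bash
python3 - <<'E'
from h import *
for i in range(5):
    s=manip.read_state(); print(s['eef_pos'],s['wrist_force']); eyes.camera('wrist')
E
```

```text
[687.97017168  77.15474494   6.80767246] [-0.54085563 -0.16071548  0.54490373]
[687.80500244  77.1173033    6.49170329] [-0.67752303  0.20763281 -0.08635916]
[687.67490656  77.08937608   6.19949465] [ 0.52932443  0.42361889 -0.21763425]
[687.6122092   77.09050162   5.99915967] [0.59496187 0.61234264 0.52659045]
[687.51732404  77.05667097   5.79521322] [-1.11278858  0.26066149 -0.11202789]
```

{"fn": "arm_command", "kwargs": {"plan": [[-0.4,0,0,0,0],[-0.4,0,0,0,0],[-0.4,0,0,0,0],[-1,0,0,0,0],[-1,0,0,0,0],[-1,0,0,0,0],[-1,0,0,0,0],[-1,0,0,0,0]], "newtons": 15}}

```text
clock: 4.58
eef_pos: [687.4, 77.1, 5.4]
eef_rot: [-3.142, 0.0, 1.654]
wrist_force: [0.6, 0.1, -0.4]
finger_gap: 7.8
finger_force: 15.0
```

```bash
python3 - <<'E'
from h import *
c=load('pics/top0.png')
P=lambda x,y,z: pts(c,np.array([260+x/3.8]),np.array([140+y/3.6]),z)[0]
# silhouettes at z=150 (mean of edges) 
a=(P(581,207,150.)+P(597,262,150.))/2; b=(P(678,182,150.)+P(702,247,150.))/2
print(a,b,np.degrees(np.arctan2(*(a-b)[1::-1])))
for z in(90,150):
  v,u=np.mgrid[150:250,400:460]; X=pts(c,u,v).reshape(-1,3)
X=X[(X[:,2]>155)&(X[:,2]<167.5)&(X[:,1]>-60)]
from scipy.optimize import least_squares
f=lambda p:np.hypot((X[:,0]-p[0]-p[1]*(X[:,1]+20)),X[:,2]-p[2])-16
r=least_squares(f,[590,-.26,150],loss='soft_l1');print(r.x,np.degrees(np.arctan(r.x[1])),len(X),np.abs(r.fun).mean(),X[:,1].min(),X[:,1].max())
s=manip.read_state();print(s['eef_pos'])
E
```

```text
[584.34330391 -10.41321785 150.        ] [594.28780567 -61.46657055 150.        ] 101.0224216946304
[ 5.86915403e+02 -2.32139705e-01  1.49715528e+02] -13.069146512925693 445 1.746531456952496 -59.98588061357114 -4.37908480524078
[687.3856374   77.06689004   5.44496197]
```

{"fn": "arm_command", "kwargs": {"plan": [[-1,0,0,-0.03,0],[-1,0,0,-0.06,0],[-1,0,0,-0.06,0],[-1,0,0,-0.06,0],[-1,0,0,0,-0.144],[-1,-0.034,-0.03,0,0],[-1,-0.034,-0.03,0,0],[-1,-0.034,-0.03,0,0],[-1,-0.034,-0.03,0,0],[-1,0,0,0,0],[-1,0,0,0,0],[-1,0,0,0,0]]}}

```text
clock: 6.08
eef_pos: [601.4, -81.5, 215.3]
eef_rot: [-3.141, -0.0, 1.799]
wrist_force: [0.2, 0.2, -0.0]
finger_gap: 7.6
finger_force: 15.0
```

```bash
python3 - <<'E'
from h import *
w=save('wrist','pics/w2.png'); s=manip.read_state(); print(s['clock'],s['eef_pos'],s['eef_rot'],s['finger_gap'],w['eye'],w['orientation'])
cv2.imwrite('pics/c2.png',cv2.resize(w['img'][110:330,200:440],None,fx=3.2,fy=2.7,interpolation=cv2.INTER_CUBIC))
E
```

```text
6.125 [601.39291983 -81.54254437 215.25007631] [-3.14136630e+00 -1.69067193e-04  1.79900904e+00] 7.583287000871591 [585.72481538 -13.38897698 394.10776444] [ 2.89467288e+00 -3.63966778e-05  2.29486073e-01]
```

View pics/c2.png

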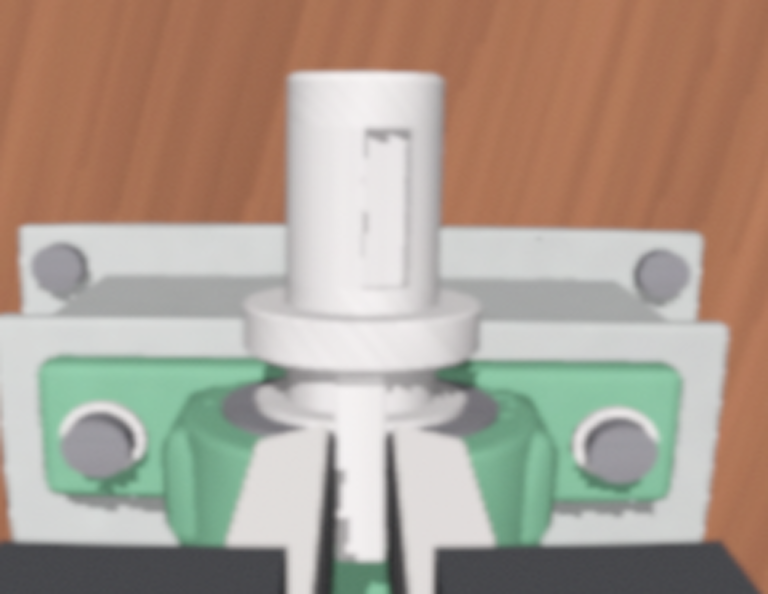

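The crop shows the shaft at x 289–442 and the slot at x 363–410, y 130–288. The slot is clearly turned, by about 0.29 rad toward image right (tool +y). I'll work out the slot's pose, using the key in hand (x 337–386, y 370–560) to check the camera.

```bash
python3 - <<'E'
from h import *
w=load('pics/w2.png'); yaw=1.799; T=np.array([601.4,-81.5,215.3])
def P(x,y,z):
    p=pts(w,np.array([200+x/3.2]),np.array([110+y/2.7]),float(z),True)[0]-T
    return np.array([*tf(p[0],p[1],0,yaw)[:2],z])   # tool x (to free end), tool y
print('slot L far/near',P(366,130,166),P(363,286,166),'R',P(410,132,163.3),P(406,288,163.3))
for y in(100,200,280): 
    # silhouette rays: intersect approx at z=150+16*sin(tangent)
    print('shaft edges',y,P(289,y,152.),P(441,y,152.))
print('key in hand',P(337,450,218),P(387,450,218),'ends',P(361,372,218),P(361,560,218))
# depth based cylinder fit in tool frame
v,u=np.mgrid[110:330,200:440]; X=pts(w,u,v,None,True).reshape(-1,3)-T
a=np.cos(yaw)*X[:,0]+np.sin(yaw)*X[:,1]; b=np.sin(yaw)*X[:,0]-np.cos(yaw)*X[:,1]; z=X[:,2]+T[2]
m=(a>25)&(a<75)&(abs(b)<16)&(z>150)&(z<169)
from scipy.optimize import least_squares
f=lambda p:np.hypot(b[m]-p[0]-p[1]*(a[m]-45),z[m]-p[2])-16
r=least_squares(f,[0,0,150],loss='soft_l1',f_scale=.3);print(m.sum(),r.x,np.abs(r.fun).mean())
# end and spacer
m2=(abs(b-r.x[0])<4)&(z>155)&(z<180)
h,e=np.histogram(a[m2],40,(0,95)); print([(round(x),round(np.median(z[m2][(a[m2]>=x)&(a[m2]<x+2.4)]),1)) for x,n in zip(e,h) if n])
E
```

```text
slot L far/near [ 61.83   1.49 166.  ] [ 25.83   0.99 166.  ] R [ 61.31  10.   163.3 ] [ 24.85   9.5  163.3 ]
shaft edges 100 [ 68.62 -13.98 152.  ] [ 68.68  16.71 152.  ]
shaft edges 200 [ 44.37 -14.11 152.  ] [ 44.43  16.94 152.  ]
shaft edges 280 [ 24.62 -14.3  152.  ] [ 24.67  17.21 152.  ]
key in hand [  4.75  -3.24 218.  ] [  4.76   4.64 218.  ] ends [ 19.91   0.52 218.  ] [-18.21   0.59 218.  ]
3790 [5.21792309e-01 2.23051817e-02 1.49196732e+02] 1.0130957258867332
[(5, np.float64(173.2)), (7, np.float64(174.3)), (10, np.float64(174.4)), (12, np.float64(174.6)), (14, np.float64(174.5)), (17, np.float64(174.6)), (19, np.float64(166.2)), (21, np.float64(165.2)), (24, np.float64(165.3)), (26, np.float64(163.5)), (28, np.float64(163.4)), (31, np.float64(163.8)), (33, np.float64(164.4)), (36, np.float64(164.9)), (38, np.float64(164.6)), (40, np.float64(164.8)), (43, np.float64(164.2)), (45, np.float64(164.5)), (48, np.float64(164.8)), (50, np.float64(164.4)), (52, np.float64(164.4)), (55, np.float64(164.0)), (57, np.float64(162.9)), (59, np.float64(164.3)), (62, np.float64(165.2)), (64, np.float64(165.2)), (66, np.float64(165.3)), (69, np.float64(165.6)), (71, np.float64(165.4)), (74, np.float64(164.6))]
```

{"fn": "arm_command", "kwargs": {"plan": [[-1,0,0,0,0.014],[-1,0.0427,0.0041,0,0],[-1,0,0,0,0],[-1,0,0,0.02,0],[-1,0,0,0.015,0],[-1,0,0,0,0],[-1,0,0,0,0],[-1,0,0,0,0],[-1,0,0,0,0]]}}

```text
clock: 7.25
eef_pos: [596.2, -39.9, 180.9]
eef_rot: [3.141, 0.0, 1.784]
wrist_force: [0.0, -0.6, -0.1]
finger_gap: 7.3
finger_force: 15.0
```

```bash
python3 - <<'E'
from h import *
w=save('wrist','pics/w3.png'); s=manip.read_state(); print(s['clock'],s['eef_pos'],s['eef_rot'],s['wrist_force'])
cv2.imwrite('pics/c3.png',cv2.resize(w['img'][180:330,230:410],None,fx=4.4,fy=4,interpolation=cv2.INTER_CUBIC))
E
```

```text
7.3 [596.14818137 -39.86399995 180.7611892 ] [3.14116725e+00 1.57035849e-04 1.78385404e+00] [-0.09227954 -0.85522183  0.76210052]
```

View pics/c3.png

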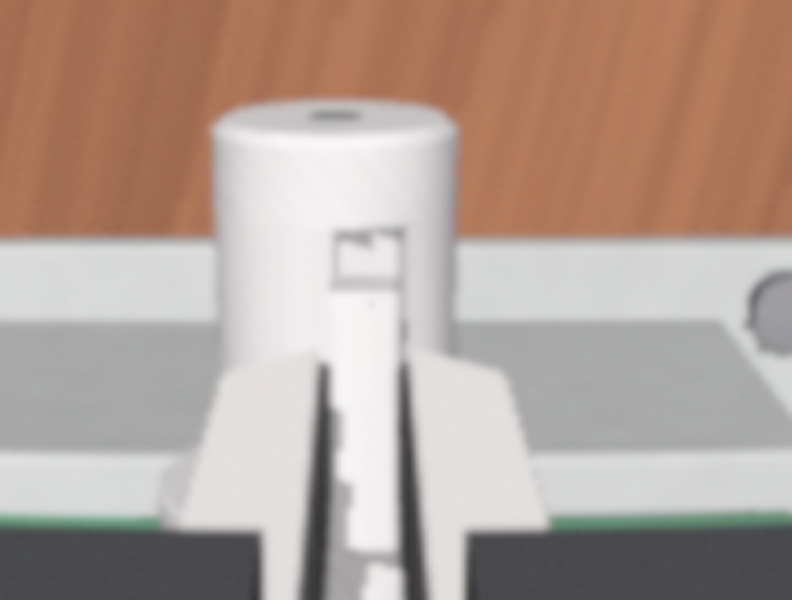

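The picture shows the key's front end at (332–398, 283), lined up with the slot end at (335–405, 232). I'll descend gently.

{"fn": "arm_command", "kwargs": {"plan": [[-1,0,0,0.008,0],[-1,0,0,0.001,0],[-1,0,0,0.001,0],[-1,0,0,0,0],[-1,0,0,0,0],[-1,0,0,0,0],[-1,0,0,0,0]]}}

```text
clock: 8.18
eef_pos: [596.1, -39.8, 170.5]
eef_rot: [3.141, 0.0, 1.784]
wrist_force: [-0.0, 0.5, 2.7]
finger_gap: 7.5
finger_force: 15.0
```

{"fn": "arm_command", "kwargs": {"plan": [[-1,0,0,0.001,0],[-1,0,0,0,0],[-1,0,0,0,0]]}}

```text
clock: 8.55
eef_pos: [596.2, -39.8, 169.7]
eef_rot: [3.141, 0.0, 1.784]
wrist_force: [0.3, 1.0, 6.0]
finger_gap: 7.8
finger_force: 15.0
```

{"fn": "arm_command", "kwargs": {"plan": [[-1,0,0,0.001,0],[-1,0,0,0,0],[-1,0,0,0,0]]}}

```text
clock: 8.93
eef_pos: [596.3, -39.7, 168.8]
eef_rot: [3.141, 0.0, 1.784]
wrist_force: [0.3, 2.5, 5.4]
finger_gap: 7.4
finger_force: 15.1
```

{"fn": "arm_command", "kwargs": {"plan": [[-1,0,0,-0.001,0],[-1,0.0007,0,0,0],[-1,0,0,0.001,0],[-1,0,0,0,0],[-1,0,0,0,0]]}}

```text
clock: 9.55
eef_pos: [596.1, -39.2, 168.7]
eef_rot: [3.141, 0.0, 1.784]
wrist_force: [3.3, -0.4, 5.3]
finger_gap: 7.4
finger_force: 15.0
```

```bash
python3 - <<'E'
from h import *
w=save('wrist','pics/w4.png'); s=manip.read_state(); print(s['clock'],s['eef_pos'],s['wrist_force'],s['moment'])
cv2.imwrite('pics/c4.png',cv2.resize(w['img'][200:300,260:380],None,fx=6.6,fy=6,interpolation=cv2.INTER_CUBIC))
E
```

```text
9.6 [596.09712362 -39.23028333 168.66146436] [ 2.53080853 -0.62805077  4.83349785] [-0.24604981 -0.63216534 -0.01225726]
```

View pics/c4.png

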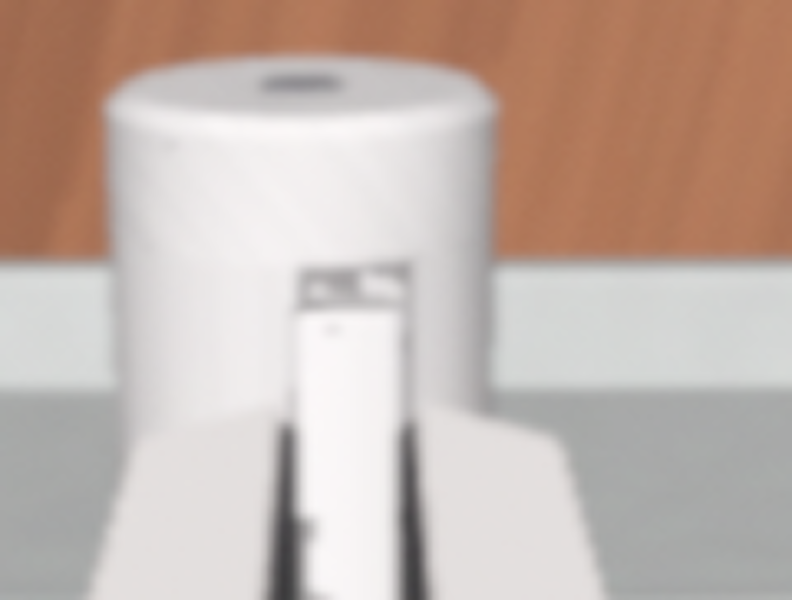

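The crop shows the key (x 297–401, front end y 308) sitting slightly left of and short of the slot (x 300–410, end y 265). I'll lift a little, shift and try again.

{"fn": "arm_command", "kwargs": {"plan": [[-1,0,0,-0.0015,0],[-1,0.0009,0.0007,0,0],[-1,0,0,0,0],[-1,0,0,0.0015,0],[-1,0,0,0,0],[-1,0,0,0,0],[-1,0,0,0,0]]}}

```text
clock: 10.48
eef_pos: [596.2, -38.0, 168.3]
eef_rot: [-3.141, -0.0, 1.784]
wrist_force: [-0.7, 2.8, -0.9]
finger_gap: 7.7
finger_force: 15.0
```

{"fn": "arm_command", "kwargs": {"plan": [[-1,0,0,0.001,0],[-1,0,0,0,0],[-1,0,0,0,0],[-1,0,0,0,0]]}}

```text
clock: 10.98
eef_pos: [596.5, -38.0, 167.6]
eef_rot: [3.141, -0.0, 1.784]
wrist_force: [-2.5, 5.0, 3.0]
finger_gap: 7.9
finger_force: 15.0
```

{"fn": "arm_command", "kwargs": {"plan": [[-1,0.0007,0,-0.0005,0],[-1,0,0,0,0],[-1,0,0,0.001,0],[-1,0,0,0,0],[-1,0,0,0,0],[-1,0,0,0,0]]}}

```text
clock: 11.72
eef_pos: [596.4, -37.6, 167.2]
eef_rot: [3.141, 0.0, 1.784]
wrist_force: [0.6, -1.3, 5.8]
finger_gap: 7.7
finger_force: 15.1
```

```bash
python3 - <<'E'
from h import *
w=save('wrist','pics/w5.png'); s=manip.read_state(); print(s['clock'],s['eef_pos'],s['wrist_force'],s['moment'])
cv2.imwrite('pics/c5.png',cv2.resize(w['img'][200:300,260:380],None,fx=6.6,fy=6,interpolation=cv2.INTER_CUBIC))
E
```

```text
11.775 [596.46982638 -37.66489812 167.22252734] [ 1.1351313  -1.1336804   5.14946665] [-0.28832853 -0.06159232  0.05605771]
```

{"fn": "arm_command", "kwargs": {"plan": [[-0.6,0,0,0,0],[-0.6,0,0,0,0],[-0.6,0,0,0,0],[-0.6,0,0,-0.02,0],[-0.6,0,0,-0.03,0],[-0.6,-0.03,0,0,0],[-0.6,0,0,0,0],[-0.6,0,0,0,0]]}}

```text
clock: 12.78
eef_pos: [602.4, -66.3, 216.5]
eef_rot: [-3.141, -0.0, 1.784]
wrist_force: [-0.5, -0.3, -0.4]
finger_gap: 18.7
finger_force: 0.0
```

```bash
python3 - <<'E'
from h import *
w=save('wrist','pics/w6.png'); s=manip.read_state(); print(s['clock'],s['eef_pos'],s['eef_rot'],s['wrist_force'],s['finger_gap'])
cv2.imwrite('pics/c6.png',cv2.resize(w['img'][130:270,230:400],None,fx=4.6,fy=4.2,interpolation=cv2.INTER_CUBIC))
E
```

```text
12.825 [602.37568592 -66.11677967 216.55533029] [-3.14092161e+00 -4.21287695e-04  1.78409344e+00] [-0.62670252  0.12510634  0.51076319] 19.007991106041143
```

View pics/c6.png

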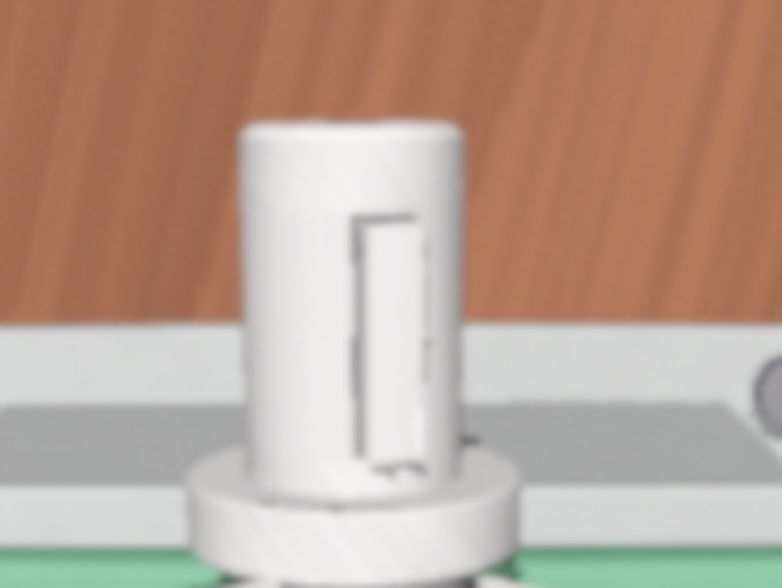

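The crop shows the key in the slot (x 365–425, y 218–468), with the slot wall visible to its left. I'll check its height profile with depth.

```bash
python3 - <<'E'
from h import *
w=load('pics/w6.png'); yaw=1.784; T=np.array([602.38,-66.1,216.55])
v,u=np.mgrid[130:270,230:400]; X=pts(w,u,v,None,True)
D=X-T; a=np.cos(yaw)*D[...,0]+np.sin(yaw)*D[...,1]; b=np.sin(yaw)*D[...,0]-np.cos(yaw)*D[...,1]; z=X[...,2]
K=lambda x,y:(int(y/4.2),int(x/4.6))
for y in range(160,500,12): print(y,[f'{a[K(x,y)]:.1f},{b[K(x,y)]:.1f},{z[K(x,y)]:.1f}' for x in(270,300,345,370,385,400,415)])
E
```

```text
160 ['55.2,-15.2,160.5', '55.4,-10.6,164.4', '55.5,-4.4,165.1', '55.5,-1.3,166.0', '55.5,0.5,165.8', '55.4,2.4,164.6', '55.3,4.9,162.2']
172 ['54.0,-15.1,161.8', '54.2,-10.6,163.9', '54.3,-4.4,165.8', '54.3,-1.3,165.9', '54.2,0.5,164.2', '54.2,2.4,164.6', '54.1,4.9,163.6']
184 ['52.1,-15.2,161.0', '52.4,-10.6,165.1', '52.4,-4.4,165.9', '52.4,-1.3,165.4', '52.4,0.5,165.9', '52.3,2.4,164.4', '52.3,4.9,163.9']
196 ['50.2,-15.2,161.0', '50.4,-10.7,163.5', '50.5,-4.4,165.0', '50.5,-1.3,165.6', '50.4,0.5,164.6', '50.4,2.4,164.3', '50.2,4.9,162.1']
208 ['48.2,-15.3,160.4', '48.5,-10.7,163.8', '48.6,-4.4,165.4', '48.6,-1.3,165.3', '48.6,0.5,165.1', '48.6,2.4,164.7', '48.3,4.9,162.1']
220 ['46.3,-15.3,160.3', '46.7,-10.6,165.0', '46.8,-4.4,166.0', '46.3,-1.3,161.0', '46.3,0.6,161.0', '46.3,2.5,160.6', '46.5,4.9,162.9']
232 ['44.4,-15.3,160.3', '44.7,-10.7,163.5', '44.9,-4.4,165.3', '45.4,-1.3,170.1', '45.2,0.5,168.2', '45.2,2.4,168.7', '45.1,4.9,167.1']
244 ['42.6,-15.3,161.3', '42.9,-10.7,164.0', '43.0,-4.4,165.5', '43.5,-1.3,169.3', '43.4,0.5,168.8', '43.5,2.4,169.7', '43.3,4.9,167.4']
256 
[... 2149 characters left out ...]
', '15.0,2.5,168.5', '14.9,5.0,168.1']
448 ['11.0,-15.7,160.5', '12.1,-10.9,164.5', '12.4,-4.5,165.9', '13.2,-1.3,169.1', '13.4,0.6,169.8', '13.1,2.5,168.5', '12.7,5.0,166.8']
460 ['8.9,-15.8,159.8', '9.8,-11.0,163.5', '10.4,-4.5,165.7', '11.2,-1.3,168.8', '11.4,0.6,169.6', '11.6,2.5,170.2', '11.0,5.0,168.2']
472 ['6.9,-15.8,160.2', '7.5,-11.1,162.5', '69.6,0.2,395.3', '8.6,-1.3,166.5', '8.3,0.6,165.5', '8.2,2.5,164.8', '7.4,5.2,161.7']
484 ['4.7,-15.8,159.6', '5.6,-11.1,163.0', '6.2,-4.5,165.1', '6.0,-1.3,164.0', '6.3,0.6,165.2', '5.9,2.5,163.8', '5.3,5.2,161.5']
496 ['4.3,-15.5,165.5', '3.9,-11.0,164.0', '4.2,-4.5,165.1', '4.3,-1.3,165.3', '4.1,0.6,164.6', '4.5,2.5,166.0', '4.3,5.1,165.2']
```

The key's top falls from 169.6 to 167.7 mm across its width, a slope of about 0.28, and is level along its length, so it is on the slot floor. Next, the pulley.

{"fn": "arm_command", "kwargs": {"plan": [[-0.6,0.058,-0.0134,0,0],[0.3,0.058,-0.0134,0,0],[0.6,0.058,-0.0134,0,0],[0.6,0.058,-0.0134,0,0],[0.6,0.058,-0.0134,0,0],[0.6,0,0,0,0],[0.6,0,0,0,0],[0.6,0,0,0,0]]}}

```text
clock: 13.82
eef_pos: [476.2, 201.7, 216.8]
eef_rot: [-3.141, 0.0, 1.783]
wrist_force: [-0.9, -0.1, 0.1]
finger_gap: 74.9
finger_force: 0.0
```

```bash
python3 - <<'E'
from h import *
w=load('pics/w6.png'); v,u=np.mgrid[186:240,310:321]; X=pts(w,u,v,None,True).reshape(-1,3)
yaw=1.784; T=np.array([602.38,-66.1,216.55]); D=X-T; a=np.cos(yaw)*D[:,0]+np.sin(yaw)*D[:,1]; b=np.sin(yaw)*D[:,0]-np.cos(yaw)*D[:,1]
m=(a>12)&(a<44); print('key plane',np.linalg.lstsq(np.c_[a[m]-28,b[m]-2,np.ones(m.sum())],X[m,2],rcond=None)[0],m.sum(),b[m].min(),b[m].max())
w=save('wrist','pics/w7.png'); s=manip.read_state(); print(s['clock'],s['eef_pos'],s['eef_rot'],s['finger_gap'])
T=s['eef_pos'];yaw=s['eef_rot'][2]
v,u=np.mgrid[0:480,0:640]; X=pts(w,u,v,None,True).reshape(-1,3); D=X-T
a=np.cos(yaw)*D[:,0]+np.sin(yaw)*D[:,1]; b=np.sin(yaw)*D[:,0]-np.cos(yaw)*D[:,1]; z=X[:,2]
m=(z>40)&(z<112)&(np.hypot(a,b)<90)&(w['z_map'].ravel()>130)
from scipy.optimize import least_squares
mb=m&(z>70)&(z<93)
print('extent',m.sum(),[ (round(np.percentile(q[m],1),1),round(np.percentile(q[m],99),1)) for q in(a,b,z)])
# boss: cylinder r27 at height 64, points with z in 70..92
f=lambda p,s:np.hypot(b[s]-p[0]-p[1]*a[s],z[s]-p[2])-27
for it in range(1):
    r=least_squares(f,[0,0,64],args=(mb,),loss='soft_l1',f_scale=.5)
    ins=mb&(abs(np.hypot(b-r.x[0]-r.x[1]*a,z-r.x[2])-27)<2); print(r.x,ins.sum(),np.percentile(a[ins],[1,50,99]))
cv2.imwrite('pics/c7.png',w['img'])
E
```

```text
key plane [-3.83375202e-03 -2.94719484e-01  1.68668001e+02] 558 -1.2931121378233827 5.030631458924965
13.875 [476.22647977 201.61882188 216.838423  ] [-3.14142600e+00  1.08988512e-04  1.78227432e+00] 75.50059335389857
extent 4392 [(np.float64(-2.4), np.float64(43.7)), (np.float64(-27.6), np.float64(44.9)), (np.float64(46.6), np.float64(104.1))]
[ 8.32401558e+00 -1.79043788e-02  6.41060744e+01] 1786 [16.97248508 30.46157293 43.58322576]
```

View pics/c7.png

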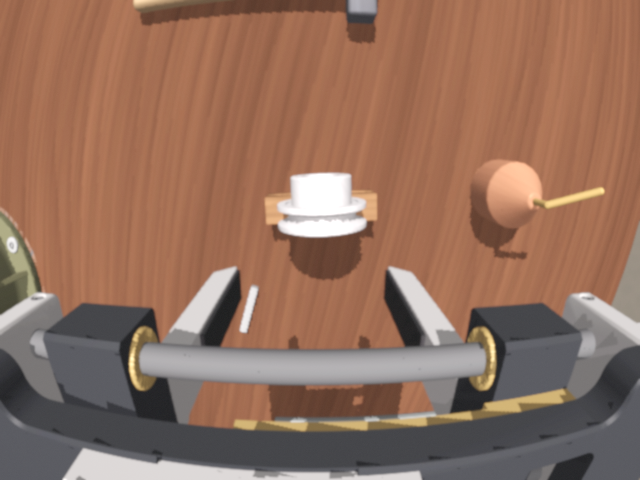

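The picture shows the pulley at (322,203), boss away from the robot, centred between the fingers. The depth fit gives the boss's middle 31 mm ahead and 7.5 mm to the side.

{"fn": "arm_command", "kwargs": {"plan": [[0.7,0,0,0,-0.018],[0.7,0.031,0.0079,0,0],[0.7,0,0,0.055,0],[0.7,0,0,0.055,0],[0.7,0,0,0.055,0],[0.7,0,0,0.0068,0],[0.7,0,0,0,0],[0.7,0,0,0,0],[0.7,0,0,0,0],[0,0,0,0,0],[-1,0,0,0,0],[-1,0,0,0,0],[-1,0,0,0,0],[-1,0,0,0,0]], "newtons": 5}}

```text
clock: 15.62
eef_pos: [476.7, 234.6, 45.3]
eef_rot: [3.141, -0.0, 1.802]
wrist_force: [3.0, 1.8, 1.1]
finger_gap: 54.1
finger_force: 5.0
```

{"fn": "arm_command", "kwargs": {"plan": [[-1,0,0.0005,0,0],[-1,0,0,0,0],[-1,0,0,0,0],[-1,0,0,-0.03,0],[-1,0,0,-0.03,0],[-1,-0.05,0.025,0,0],[-1,-0.05,0.025,0,0],[-1,0,0,0.04,0],[-1,0,0,0.02,0],[-1,0,0,0.018,0],[-1,0,0,0,0],[-1,0,0,0,0],[-1,0,0,0,0]], "newtons": 25}}

```text
clock: 17.25
eef_pos: [548.9, 148.9, 28.1]
eef_rot: [3.14, 0.0, 1.802]
wrist_force: [-0.8, 0.8, -3.2]
finger_gap: 53.6
finger_force: 24.9
```

{"fn": "arm_command", "kwargs": {"plan": [[-1,0,0,0.005,0],[-1,0,0,0.001,0],[-1,0,0,0.0005,0],[-1,0,0,0,0],[-1,0,0,0,0],[-1,0,0,0,0]]}}

```text
clock: 18.0
eef_pos: [548.4, 148.9, 21.1]
eef_rot: [-3.142, -0.0, 1.802]
wrist_force: [-5.3, 1.3, 5.0]
finger_gap: 53.8
finger_force: 24.9
```

```bash
python3 - <<'E'
from h import *
w=save('wrist','pics/w8.png')
E
```

{"fn": "arm_command", "kwargs": {"plan": [[-1,0,0,0,0],[-1,0,0,0,0],[-1,0,0.001,0,0],[-1,0,0.001,0,0],[-1,0,0.001,0,0],[-1,0,0.001,0,0],[-1,0,0.001,0,0],[-1,0,0.001,0,0],[-1,0,0.001,0,0],[-1,0,0.001,0,0],[-1,0,0.001,0,0],[-1,0,0.001,0,0],[-1,0,0.0015,0,0],[-1,0,0,0,0],[-1,0,0,0,0],[-1,0,0,0,0]], "newtons": 3}}

```text
clock: 20.05
eef_pos: [559.8, 151.4, 20.7]
eef_rot: [3.141, 0.0, 1.802]
wrist_force: [0.9, -0.3, -2.9]
finger_gap: 54.0
finger_force: 3.0
```

```bash
python3 - <<'E'
from h import *
w=save('wrist','pics/w9.png'); s=manip.read_state(); print(s['clock'],s['eef_pos'],s['wrist_force'],s['finger_gap'])
a=load('pics/w8.png')['img'];b=w['img']
f=lambda i:cv2.resize(i[160:300,230:400],None,fx=4.6,fy=2.1*1.0,interpolation=cv2.INTER_CUBIC)
f=lambda i:cv2.resize(i[170:290,250:380],None,fx=3,fy=4.6,interpolation=cv2.INTER_CUBIC)
cv2.imwrite('pics/c9.png',np.hstack([f(a),f(b)]))
d=cv2.absdiff(a,b).sum(2); ys,xs=np.nonzero((d>60)); print(len(xs)); 
print('depth axis a-range on face'); 
E
```

```text
20.1 [559.74199853 151.34358359  20.66943609] [ 1.28852621  0.01769128 -1.86821595] 53.98882729952271
16067
depth axis a-range on face
```

View pics/c9.png

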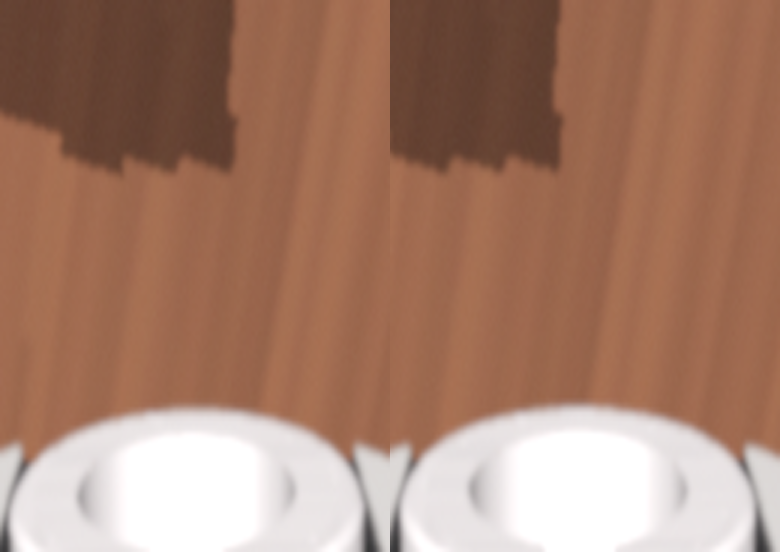

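The picture shows the boss end face with the bore centred. The keyway side is at the bottom, cut off by the crop, so I'll read it numerically from the stored images.

```bash
python3 - <<'E'
from h import *
for n in('w8','w9'):
    g=cv2.cvtColor(load(f'pics/{n}.png')['img'],cv2.COLOR_BGR2GRAY); print(n)
    for v in range(276,300,1): print(v,' '.join(f'{x:3d}' for x in g[v,270:362:2]))
E
```

```text
w8
276 228 229 223 191 185 203 216 226 233 242 250 254 255 255 255 255 255 255 255 255 255 255 255 255 255 255 255 255 255 255 255 255 255 248 240 232 226 212 193 205 229 230 230 230 230 230
277 229 229 222 181 184 203 216 225 233 242 250 254 255 255 255 255 255 255 255 255 255 255 255 255 255 255 255 255 255 255 255 255 255 248 240 232 226 212 195 207 230 231 231 231 231 230
278 230 230 223 180 183 203 215 226 233 242 250 254 255 255 255 255 255 255 255 255 255 255 255 255 255 255 255 255 255 255 255 255 255 248 240 232 226 213 198 214 231 231 231 231 231 231
279 231 231 225 189 183 202 215 225 233 242 250 254 255 255 255 255 255 255 255 255 255 255 255 255 255 255 255 255 255 255 255 255 255 248 240 232 226 212 205 222 230 230 230 230 230 230
280 230 231 227 203 186 201 215 225 233 242 250 254 255 255 255 255 255 255 255 255 255 255 255 255 255 255 255 255 255 255 255 255 255 248 240 232 226 215 215 227 230 230 230 230 231 230
281 230 229 228 214 194 202 215 225 233 242 250 254 255 255 255 255 255 255 255 255 255 255 255 255 255 255 255 255 255 255 255 255 255 248 240 232 226 219 2
[... 7229 characters left out ...]
 255 254 253 242 231 233 243 243 244 246 248 246 245 245 249 251 254 255 255 255 255 255 255 255 255 255 255 255 255 255 254 250 245 239
297 255 255 255 255 255 255 255 255 255 255 255 255 255 255 255 255 255 255 255 255 255 255 255 255 255 255 255 255 255 255 255 255 255 255 255 255 255 255 255 255 255 254 253 251 245 239
298 255 255 255 255 255 255 255 255 255 255 255 255 255 255 255 255 255 255 255 255 255 255 255 255 255 255 255 255 255 255 255 255 255 255 255 255 255 255 255 255 254 253 252 251 246 239
299 254 255 255 255 255 255 255 255 255 255 255 255 255 255 255 255 255 255 255 255 255 255 255 255 255 255 255 255 255 255 255 255 255 255 255 255 255 255 255 255 254 253 252 250 247 239
```

The keyway is visible at u 300–323 before the move and 301–324 after, so the pulley slid in the tight grip and did not roll. I'll loosen the fingers just enough to cage the boss, and roll it on its rim.

{"fn": "arm_command", "kwargs": {"plan": [[0.19,0,0,0,0],[0.19,0,0,0,0],[0.19,0,0,0,0],[0.19,0,0.001,0,0],[0.19,0,0.001,0,0],[0.19,0,0.001,0,0],[0.19,0,0.001,0,0],[0.19,0,0.001,0,0],[0.19,0,0.001,0,0],[0.19,0,0.001,0,0],[0.19,0,0.001,0,0],[0.19,0,0.001,0,0],[0.19,0,0.001,0,0],[0.19,0,0.001,0,0],[0.19,0,0,0,0],[0.19,0,0,0,0]], "newtons": 5}}

```text
clock: 22.1
eef_pos: [570.3, 153.8, 20.6]
eef_rot: [-3.142, 0.0, 1.802]
wrist_force: [0.3, -0.5, -0.1]
finger_gap: 56.1
finger_force: 0.0
```

```bash
cat > kw.py <<'E'
from h import *
import sys
w=save('wrist',f'pics/{sys.argv[1]}.png'); s=manip.read_state(); print(s['clock'],s['eef_pos'],s['wrist_force'],s['finger_gap'])
g=cv2.cvtColor(w['img'],cv2.COLOR_BGR2GRAY)
for v in range(262,306,2): print(v,' '.join(f'{x:3d}' for x in g[v,260:380:3]))
E
python3 kw.py w10
```

```text
22.15 [570.34300505 153.87296693  20.63919024] [ 0.1150285   0.48543638 -0.45889589] 55.58129839935974
262 118 118 124 151 181 206 217 223 224 225 226 228 232 236 240 245 249 249 249 245 243 237 231 227 224 223 224 221 215 204 186 152 126 124 120 121 122 122 121 120
264 120 136 188 213 222 224 225 225 225 228 235 245 254 255 255 255 255 255 255 255 255 255 255 247 236 228 224 223 223 223 222 213 183 147 122 121 121 123 120 121
266 150 200 223 224 223 223 222 222 228 240 250 255 255 255 255 255 255 255 255 255 255 255 255 255 254 249 236 228 226 226 225 225 223 206 154 123 123 154 143 128
268 207 222 222 221 221 221 212 215 231 244 252 255 255 255 255 255 255 255 255 255 255 255 255 255 255 253 244 230 222 225 225 225 227 223 207 153 123 191 202 182
270 224 222 222 222 222 215 195 212 232 244 252 255 255 255 255 255 255 255 255 255 255 255 255 255 255 253 245 230 212 220 225 226 226 226 223 202 103 177 216 216
272 227 225 226 226 226 195 186 212 232 244 252 255 255 255 255 255 255 255 255 255 255 255 255 255 255 253 244 230 207 207 226 226 226 226 225 221 153 145 214 217
274 226 225 2
[... 1910 characters left out ...]
 255 255 252 247 238 226 216 175  42  34  43
298 241 248 254 255 255 255 255 255 255 255 255 255 255 255 255 255 255 255 255 255 255 255 255 255 255 255 255 255 255 255 255 252 247 239 226 214 174  41  31  35
300 239 248 253 255 255 255 255 255 255 255 255 255 255 255 255 255 255 255 255 255 255 255 255 255 255 255 255 255 255 255 255 253 247 239 226 212 170  39  31  35
302 237 248 253 255 255 255 255 255 255 255 255 255 255 255 255 255 255 255 255 255 255 255 255 255 255 255 255 255 255 255 255 254 248 239 227 210 164  38  32  33
304 238 246 253 255 255 255 255 255 255 255 255 255 255 255 255 255 255 255 255 255 255 255 255 255 255 255 255 255 255 255 255 254 248 238 228 210 160  35  35  34
```

The keyway is now about 10.5 px (5.0 mm) off the bore centre, a turn of about 0.27 rad toward +y as wanted, and closing the fingers adds about 0.02. I'll grip, lift and carry it to just off the shaft end.

{"fn": "arm_command", "kwargs": {"plan": [[-1,0,0,0,0],[-1,0,0,0,0],[-1,0,0,0,0],[-1,0,0,0,0],[-1,0,0,-0.055,0],[-1,0,0,-0.055,0],[-1,0,0,0,0.017],[-1,-0.039,-0.0065,0,0],[-1,-0.039,-0.0065,0,0],[-1,-0.039,-0.0065,0,0],[-1,0,0,0,0],[-1,0,0,0,0],[-1,0,0,0,0],[-1,0,0,0,0],[-1,0,0,0,0]], "newtons": 25}}

```text
clock: 24.02
eef_pos: [576.1, 35.8, 130.6]
eef_rot: [-3.142, -0.0, 1.785]
wrist_force: [0.2, -0.3, -2.6]
finger_gap: 53.8
finger_force: 25.0
```

```bash
python3 kw.py w11 | awk 'NR==1|| ($1>=268&&$1<=290)'; python3 - <<'E'
from h import *
for n in('scene','top'):
  c=save(n,f'pics/{n}2.png')
s=manip.read_state(); print(s['eef_pos'],s['eef_rot'])
# axis of pulley rim vs shaft from scene depth: cloud near
c=load('pics/scene2.png'); v,u=np.mgrid[0:480,0:640]; X=pts(c,u,v).reshape(-1,3)
sp=np.array([597.4,-62.6]); d=np.array([-.2126,.9771]); e=np.array([.9771,.2126])
a=(X[:,:2]-sp)@d; b=(X[:,:2]-sp)@e; z=X[:,2]
from scipy.optimize import least_squares
def cyl(a0,a1,r,lab,zlo):
    m=(a>a0)&(a<a1)&(np.hypot(b,z-150)<r+6)&(np.hypot(b,z-150)>r-6)&(z>zlo)
    f=lambda p:np.hypot(b[m]-p[0],z[m]-p[1])-r
    q=least_squares(f,[0,150],loss='soft_l1',f_scale=.5); print(lab,m.sum(),q.x,np.median(abs(q.fun)))
cyl(3,50,16,'shaft',120); cyl(66,70,40,'rim',105); cyl(90,110,27,'boss',120);cyl(-10,-2,25,'spacer',120);cyl(83,88,40,'rim2',105)
m=(np.hypot(b,z-150)<45)&(np.hypot(b,z-150)>30)&(a>50)&(a<110); print('rim a range',np.percentile(a[m],[1,5,95,99]))
m=(np.hypot(b,z-150)<14)&(a>40)&(a<70); print('end face',np.percentile(a[m],[5,50,95]),m.sum())
E
```

```text
24.075 [576.12368422  35.71566781 130.62405852] [ 0.35354699 -0.06800458 -2.77925905] 53.56694618505117
268 202 224 226 225 224 224 221 209 225 239 248 254 255 255 255 255 255 255 255 255 255 255 255 255 255 254 252 238 227 228 229 228 230 228 219 176 174 207 192 166
270 227 226 225 225 226 224 199 201 224 239 248 254 255 255 255 255 255 255 255 255 255 255 255 255 255 254 252 238 222 220 229 229 229 229 228 219 163 215 217 212
272 231 229 229 229 230 223 176 200 224 239 248 254 255 255 255 255 255 255 255 255 255 255 255 255 255 254 252 238 220 202 229 230 230 230 232 227 201 207 217 217
274 231 229 229 229 229 217 170 200 224 239 248 254 255 255 255 255 255 255 255 255 255 255 255 255 255 254 251 238 220 194 223 230 229 229 230 228 222 195 217 218
276 231 228 227 228 228 223 177 198 224 239 248 254 255 255 255 255 255 255 255 255 255 255 255 255 255 255 251 237 218 193 226 231 231 230 230 227 226 193 215 217
278 231 229 228 229 230 229 209 198 224 239 249 254 255 255 255 255 255 255 255 255 255 255 255 255 255 254 250 237 219 212 230 231 231 231 231 227 226 193 210 217
280 233 232 
[... 753 characters left out ...]
24 230 232 232 234 240 251 255 251 230 207 128  69 176
290 238 249 255 255 255 255 255 248 233 230 224 227 230 231 230 231 231 232 238 255 255 255 252 244 238 230 228 231 242 251 255 255 255 250 237 227 205 123  57 149
[576.15153259  35.52562027 130.65844795] [3.14158147e+00 3.24037436e-05 1.78496816e+00]
shaft 793 [ -2.03233034 150.39149565] 0.9339552235193551
rim 69 [ -2.19306503 149.80610653] 0.5684686242477
boss 37 [ -1.65678244 148.5938885 ] 0.6452473270285708
spacer 221 [ -2.01489705 149.47730329] 0.5493463766005817
rim2 128 [ -2.60904358 148.85630588] 0.8497752707144208
rim a range [ 68.09820813  69.10427082 107.5979947  109.36849678]
end face [41.88773744 49.02484665 56.87382402] 113
```

The scene camera shows the rim and shaft axes agreeing within about 0.5 mm, and the keyway is at about 0.29 rad. I'll advance and feel.

{"fn": "arm_command", "kwargs": {"plan": [[-1,-0.005,0,0,0],[-1,-0.003,0,0,0],[-1,-0.003,0,0,0],[-1,-0.003,0,0,0],[-1,-0.002,0,0,0],[-1,0,0,0,0],[-1,0,0,0,0],[-1,0,0,0,0]]}}

```text
clock: 25.18
eef_pos: [579.5, 19.8, 130.7]
eef_rot: [3.142, -0.0, 1.785]
wrist_force: [-0.1, 0.8, -4.1]
finger_gap: 54.1
finger_force: 25.0
```

{"fn": "arm_command", "kwargs": {"plan": [[-1,-0.002,0,0,0],[-1,-0.002,0,0,0],[-1,-0.001,0,0,0],[-1,0,0,0,0],[-1,0,0,0,0],[-1,0,0,0,0]]}}

```text
clock: 25.92
eef_pos: [580.6, 14.9, 130.7]
eef_rot: [3.142, 0.0, 1.785]
wrist_force: [-0.2, -0.3, -3.5]
finger_gap: 54.0
finger_force: 25.0
```

{"fn": "arm_command", "kwargs": {"plan": [[-1,-0.001,0,0,0],[-1,-0.001,0,0,0],[-1,-0.001,0,0,0],[-1,0,0,0,0],[-1,0,0,0,0],[-1,0,0,0,0]]}}

```text
clock: 26.68
eef_pos: [581.2, 12.0, 130.6]
eef_rot: [-3.142, -0.0, 1.785]
wrist_force: [-0.6, -0.6, -2.3]
finger_gap: 53.9
finger_force: 25.0
```

{"fn": "arm_command", "kwargs": {"plan": [[-1,-0.001,0,0,0],[-1,-0.001,0,0,0],[-1,-0.001,0,0,0],[-1,-0.001,0,0,0],[-1,0,0,0,0],[-1,0,0,0,0]]}}

```text
clock: 27.42
eef_pos: [582.1, 8.0, 130.7]
eef_rot: [-3.142, 0.0, 1.785]
wrist_force: [0.2, -0.6, -2.7]
finger_gap: 53.9
finger_force: 25.0
```

{"fn": "arm_command", "kwargs": {"plan": [[-1,-0.0015,0,0,0],[-1,-0.0015,0,0,0],[-1,-0.0015,0,0,0],[-1,-0.0015,0,0,0],[-1,-0.0015,0,0,0],[-1,-0.0015,0,0,0],[-1,0,0,0,0],[-1,0,0,0,0]]}}

```text
clock: 28.42
eef_pos: [584.0, -0.7, 130.6]
eef_rot: [3.142, -0.0, 1.785]
wrist_force: [-0.3, 0.3, -3.4]
finger_gap: 53.6
finger_force: 25.0
```

Free running; the keyway is over the key. Continuing.

{"fn": "arm_command", "kwargs": {"plan": [[-1,-0.002,0,0,0],[-1,-0.002,0,0,0],[-1,-0.002,0,0,0],[-1,-0.002,0,0,0],[-1,-0.002,0,0,0],[-1,-0.002,0,0,0],[-1,-0.002,0,0,0],[-1,-0.002,0,0,0],[-1,-0.002,0,0,0],[-1,-0.002,0,0,0],[-1,0,0,0,0],[-1,0,0,0,0]]}}

```text
clock: 29.92
eef_pos: [588.4, -20.4, 130.8]
eef_rot: [3.141, 0.0, 1.785]
wrist_force: [1.4, -0.1, -1.8]
finger_gap: 53.7
finger_force: 25.0
```

{"fn": "arm_command", "kwargs": {"plan": [[-1,-0.001,0,0,0],[-1,-0.001,0,0,0],[-1,-0.001,0,0,0],[-1,-0.001,0,0,0],[-1,-0.001,0,0,0],[-1,-0.001,0,0,0],[-1,-0.001,0,0,0],[-1,0,0,0,0],[-1,0,0,0,0]]}}

```text
clock: 31.05
eef_pos: [589.8, -27.2, 130.7]
eef_rot: [3.141, 0.0, 1.785]
wrist_force: [1.4, 3.0, 1.2]
finger_gap: 53.8
finger_force: 25.0
```

{"fn": "arm_command", "kwargs": {"plan": [[-1,-0.001,0,0,0],[-1,-0.001,0,0,0],[-1,0,0,0,0],[-1,0,0,0,0]]}}

```text
clock: 31.55
eef_pos: [590.3, -29.1, 130.7]
eef_rot: [3.141, 0.0, 1.785]
wrist_force: [3.2, 3.7, 2.5]
finger_gap: 54.1
finger_force: 25.0
```

{"fn": "arm_command", "kwargs": {"plan": [[-1,-0.001,0,0,0],[-1,-0.001,0,0,0],[-1,0,0,0,0],[-1,0,0,0,0]]}}

```text
clock: 32.05
eef_pos: [590.3, -29.7, 130.9]
eef_rot: [-3.141, -0.002, 1.785]
wrist_force: [-1.0, 13.3, 5.6]
finger_gap: 54.1
finger_force: 25.0
```

{"fn": "arm_command", "kwargs": {"plan": [[-1,-0.001,0,0,0],[-1,-0.0005,0,0,0],[-1,0,0,0,0],[-1,0,0,0,0]]}}

```text
clock: 32.55
eef_pos: [590.4, -29.9, 131.0]
eef_rot: [-3.141, -0.004, 1.786]
wrist_force: [-3.7, 21.5, 8.3]
finger_gap: 53.8
finger_force: 25.0
```

{"fn": "arm_command", "kwargs": {"plan": [[-1,-0.001,0,0,0],[-1,0,0,0,0],[-1,0,0,0,0]], "newtons": 35}}

```text
clock: 32.92
eef_pos: [590.4, -30.0, 131.0]
eef_rot: [-3.141, -0.006, 1.786]
wrist_force: [-7.6, 27.2, 9.8]
finger_gap: 54.0
finger_force: 35.0
```

```bash
python3 - <<'E'
from h import *
c=save('scene','pics/scene3.png'); v,u=np.mgrid[0:480,0:640]; X=pts(c,u,v).reshape(-1,3)
sp=np.array([597.4,-62.6]); d=np.array([-.2126,.9771]); e=np.array([.9771,.2126])
a=(X[:,:2]-sp)@d; b=(X[:,:2]-sp)@e; z=X[:,2]; r=np.hypot(b+2,z-150)
m=(z>140)&(a>-20)&(a<55)&(r<46)&(r>12)
for q in range(-18,54,2):
    k=m&(a>=q)&(a<q+2); print(q,k.sum(),np.round(np.percentile(r[k],[10,50,90]),1) if k.sum() else '')
E
```

```text
-18 35 [14.4 15.5 16.7]
-16 32 [14.4 15.4 16.9]
-14 34 [14.5 15.9 17. ]
-12 13 [22.9 23.8 24.3]
-10 55 [23.5 24.6 25.9]
-8 45 [23.2 24.8 25.9]
-6 50 [23.4 24.4 25.5]
-4 44 [23.7 24.8 26.2]
-2 38 [23.6 25.  25.9]
0 28 [38.  39.6 40.4]
2 59 [38.8 39.7 41.1]
4 66 [38.  39.5 40.8]
6 69 [33.8 36.  37.9]
8 63 [29.1 30.5 33. ]
10 50 [29.1 30.2 31.3]
12 50 [29.  30.2 31.1]
14 44 [29.6 30.7 32. ]
16 42 [32.9 35.4 37.6]
18 54 [38.1 39.5 40.8]
20 59 [38.6 39.7 40.6]
22 44 [27.7 39.3 41.1]
24 26 [38.9 40.2 43.8]
26 31 [39.2 40.4 44.2]
28 32 [38.5 40.1 44. ]
30 29 [38.9 40.3 43.8]
32 35 [38.5 40.5 44.2]
34 30 [38.1 40.2 43.9]
36 30 [38.7 40.1 44.1]
38 30 [38.4 40.2 43.7]
40 33 [38.6 40.3 44.7]
42 57 [25.9 27.9 40.9]
44 47 [25.2 26.5 28.3]
46 50 [15.6 24.9 27.1]
48 32 [14.2 15.7 16.8]
50 33 [14.2 15.5 16.8]
52 32 [15.  15.7 16.8]
```

The rim's face now starts where the spacer ring ends, so the pulley is home. I'll ease off, release and retreat.

{"fn": "arm_command", "kwargs": {"plan": [[-1,0.001,0,0,0],[-1,0.001,0,0,0],[0.6,0,0,0,0],[0.6,0,0,0,0],[0.6,0,0,0,0],[0.6,0,0,-0.03,0],[0.6,0,0,-0.06,0],[0.6,0,0,-0.06,0],[0.6,0.06,0,-0.02,0],[0.6,0.06,0,0,0],[0.6,0,0,0,0],[0.6,0,0,0,0],[0.6,0,0,0,0]]}}

```text
clock: 34.6
eef_pos: [565.6, 83.7, 300.1]
eef_rot: [-3.141, 0.0, 1.783]
wrist_force: [0.5, -0.9, -0.7]
finger_gap: 75.5
finger_force: 0.0
```

```bash
python3 - <<'E'
from h import *
s=manip.read_state(); print(s['clock'],s['eef_pos'],s['wrist_force'],s['finger_gap'])
c=save('scene','pics/scene4.png'); v,u=np.mgrid[0:480,0:640]; X=pts(c,u,v).reshape(-1,3)
sp=np.array([597.4,-62.6]); d=np.array([-.2126,.9771]); e=np.array([.9771,.2126])
a=(X[:,:2]-sp)@d; b=(X[:,:2]-sp)@e; z=X[:,2]; r=np.hypot(b+2,z-150)
m=(z>140)&(a>-20)&(a<55)&(r<46)&(r>12)
for q in list(range(-6,6))+list(range(40,60,2)):
    k=m&(a>=q)&(a<q+1); print(q,k.sum(),np.round(np.percentile(r[k],[10,50,90]),1) if k.sum() else '')
E
```

```text
34.6 [565.60022524  83.6515358  300.05839012] [ 0.48072527 -0.87436942 -0.7087403 ] 75.53680493058273
-6 26 [22.9 24.7 25.8]
-5 27 [23.3 24.4 25.8]
-4 27 [23.7 24.9 26.4]
-3 20 [23.5 24.9 25.9]
-2 29 [23.5 24.5 25.8]
-1 6 [22.8 24.3 26.3]
0 2 [37.6 38.  38.4]
1 30 [38.  38.9 40.5]
2 40 [38.2 39.9 41.5]
3 39 [38.2 39.7 41. ]
4 41 [38.4 39.4 41.4]
5 44 [37.4 38.9 40.6]
40 26 [25.6 26.6 28.1]
42 27 [26.  27.  28.1]
44 27 [25.7 27.  28.3]
46 28 [25.  26.3 28.5]
48 15 [14.9 15.6 16.4]
50 17 [14.4 15.9 16.4]
52 16 [14.8 15.5 16.7]
54 16 [14.7 15.9 16.8]
56 0 
58 0
```

```bash
python3 - <<'E'
from h import *
sp=np.array([597.4,-62.6]); d=np.array([-.2126,.9771]); e=np.array([.9771,.2126])
for n in('scene3','scene4'):
    c=load(f'pics/{n}.png'); v,u=np.mgrid[0:480,0:640]; X=pts(c,u,v).reshape(-1,3)
    a=(X[:,:2]-sp)@d; b=(X[:,:2]-sp)@e; z=X[:,2]; r=np.hypot(b+2,z-150)
    m=(z>145)&(b>-2)
    A=lambda k,p:np.round(np.percentile(a[m&k],p),2)
    print(n,'boss face',A((r>18.5)&(r<24.5)&(a>40)&(a<52),[10,50,90]),'shaft end',A((r<12)&(a>50)&(a<60),[10,50,90]),'rim outer',A((r>38)&(r<41.5)&(a>-5)&(a<12),[0.5,2]),A((r>38)&(r<41.5)&(a>12)&(a<24),[98,99.5]),
     'rim boss-side face',A((r>29)&(r<37)&(a>20.5)&(a<26),[10,50,90]),'spacer',A((r>23)&(r<27)&(a>-18)&(a<5),[1,99]))
E
```

```text
scene3 boss face [46.7  47.13 49.01] shaft end [57.05 57.09 57.12] rim outer [1.22 1.28] [23.05 23.14] rim boss-side face [21.85 23.1  23.14] spacer [-10.8   -0.56]
scene4 boss face [46.54 47.05 47.19] shaft end [56.24 57.1  57.27] rim outer [1.01 1.14] [22.99 23.09] rim boss-side face [22.8  22.95 23.13] spacer [-10.85  -0.81]
```

The boss face is 10.0 mm short of the shaft end (56 − 46 = 10), so the pulley is fully home. Handing in.

```bash
python3 -c "
from cell import ticket
print(ticket.sign_off())"
```

```text
the job is handed in; nothing more can be done
None
```

The short key is on the floor of the slot and the pulley is home against the spacer, pushed to about 28 N and released; the job was handed in at about 35 s, with the gripper clear.

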